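# Slide the guard door aside and mesh the splined hand key on the spindle

### The arm

A 7-joint arm with a two-finger parallel gripper is mounted at the origin on a cart in front of the work surface, level with it; the furniture and walls round the work are solid. World frame = base frame: x ahead of the robot, y to its left, z up, the work surface at z = 0. Lengths are in m, angles in rad, forces in N, time in s.
With the tool pointing down it reaches from about 0.4 to 0.85 m from the base axis. Payload 4.5 kg.
Tool frame: the origin (TCP) lies midway between the tips of the shut fingers; the grasp point (between the pads) lies 19 mm behind it; z points along the fingers, y is the line along which they close (so a half turn about z gives the same grasp; the last joint's range is limited). The gripper opens to 88 mm and grips with 3 to 60 N. Pads are 18 mm wide; open, the fingers measure 123 mm over their backs; the gripper's body (75 mm by 187 mm) begins 45 mm behind the grasp point.
Start: joints at [-1.21, 0.689, -0.195, 1.565, 0.157, 0.902, -0.215], TCP at [0.201, 0.592, 0.239] pointing down, gripper open.
Joint ranges: [-3.01, 3.01], [-0.46, 2.08], [-1.47, 1.51], [0.13, 2.56], [-1, 4.14], [0.04, 2.09], [-2.66, 2.66]. Speed limits (rad/s): [2.57, 2.57, 3.14, 3.14, 3.14, 3.14, 3.14].

### API

Orientations are given as a unit quaternion [x, y, z, w].
In Python, from plant import r gives the robot as it stands. The module is installed in compiled form; this text tells all that it offers.
- The arm moves only by the tool step_arm, never from a script. Its argument "series" is a list of rows, each a list of 7 numbers: the shift along the world's x, y, z in mm, then the turn, a rotation vector about the world's x, y, z in rad, then the closure, from 0 (fully open) to 1 (shut). A call has 1 to 20 rows; each row shifts and turns the commanded pose from where the row before left it; what a row does not reach is not made up. A row lasts 1/10 s, in which the tool goes at most 50 mm and 8.59 degrees, less where a joint would pass 70% of its speed; a pose out of reach is approached as far as the arm can. A call is refused whole if a number of a shift passes 50 or a number of a turn 0.15, either way. A call with a gripper value outside its range is refused whole. The fingers move at their own pace and stop on an object; "force" is the grip in N (left out, the last holds). Time passes only in rows, so rows that do not move let the fingers close. It gives the time, the measured TCP pose, the force, the opening and the grip force at its end, in the units of the state.
- r.get_state(): the state, without advancing time (a new reading comes with each control period).
- r.snapshot(name): name is "scene" or "top" or "wrist"; returns (picture, depth): 384x512x3 uint8, blue, green, red; 384x512 float32, m along the optical axis (not along the pixel's ray), 0 where there is no reading.
- r.get_calibration(name): a dict with "intrinsics" (3x3 intrinsics, pixels), "dist_coeffs" ([k1, k2, p1, p2, k3] as OpenCV has them; the pictures are not rectified), "pose" (4x4, takes a point from camera to world coordinates). Camera axes: x right, y up, looking along -z (the intrinsics and any distortion apply to the point x, -y, -z); pixel columns grow to the right and rows downward; lengths in m; the calibration is good to about 2 mm. A picture is of the moment at which its call begins: read the wrist's pose just before it. get_calibration takes no time and is no camera call; for the wrist camera it gives the pose at the moment of the call.
- r.finish_job(): hands the job in; it is judged then, once.
The state is a dict: "clock": time; "q": joint angles; "qd": joint speeds; "joint_torque": joint torques, N m; "tool_pos": TCP position; "eef_rot": TCP orientation; "contact_force": force on the tool from outside, world axes, zero at the start; "moment": the same for the moment, N m; "opening": opening from 0.0 (shut) to 1.0 (fully open); "finger_force": force on a finger pad.
Only numpy, scipy, OpenCV 4.12 (cv2) and the standard library are available. Lean on these libraries where they do the work, as an engineer would, in place of code of your own. Each camera call takes 0.05 s, during which the arm holds its last target. There are 200 camera calls.

### The job

One of the two sliding guard doors on the inclined grey drive unit covers a toothed spindle; the other bay holds only a smooth blanking cap. Slide the door over the spindle past the other door, fully open to its stop, then fit the splined hand key over the spindle: feel for the teeth by turning the key with light pressure, push it fully home on the flange without forcing it, and let go. Leave the door open and do not disturb the tape measure, the pipe elbow or the coupling ring.

Things in the scene. Friction and masses are not known exactly. Their poses are not given: they have to be found in the camera images.
- guard_case: Grey sheet-steel drive unit fixed on a stand: a shallow box 430 mm wide, 190 mm up-slope, whose face is inclined 25 degrees from level and looks up and towards the robot. Its place and yaw vary. Origin on the worktop under the face centre; z vertical, y left along the width, x level to the back. Face axes in case axes: up-slope (0.906,0,0.423), outward normal (-0.423,0,0.906).
- face_centre (a point): Face centre, 205 mm above the case's origin (axes level, like the case's). The rim stands 4 mm out of the face plane; the bays' floor is 76 mm below it. Two clear-plastic bypass doors, 160 mm up-slope by 215 mm wide, slide along y: the left one outer, its skin in the face plane; the right one inner, its skin 19 mm lower, so it passes behind the left.
- door_left (a joint): Left (outer) door, metres slid from closed: 0 closed, starts at 0 to 0.015, stop (fully open) at 0.112. Grows as it moves to the case's -y (right), over the right door. Rubs with about 2.5 N and stays where left.
- door_right (a joint): Right (inner) door, metres slid from closed: 0 closed, starts at 0 to 0.015, stop (fully open) at 0.112. Grows as it moves to the case's +y (left), behind the left door. Rubs with about 2.5 N and stays where left.
- door_left_pull (a point): Top middle of the left door's pull: an aluminium rib 12 mm thick (along y), 70 mm long up-slope, standing 14 mm out of the door skin, near the door's outer (left) end, 170 mm from the middle of the face when closed. Axes: x up-slope, y left along the case, z outward normal (25 degrees from vertical). Pinch it across y or push it sideways.
- door_right_pull (a point): The same pull on the right door, near its outer (right) end, 170 mm from the middle when closed. Axes as for the left pull. At the door's stop the rib is 58 mm from the middle, still over 30 mm from the left door's edge.
- spindle_unit: Fixed round steel flange, 62 mm wide, with the spindle on it, in the left or right bay, about 150 mm from the middle. Origin at the centre of the flange's outer face; axes level, like the case's. The spindle's angle about its own axis is not given: it may be any, and it is stiff (0.5 N m), so it stays still while the key is turned lightly on it.
- spindle_seat (a point): Centre of the flange's outer face, 70 mm below the face plane; the key's mouth rests here when home. z: spindle axis, outward along the face normal; x up-slope. Spindle: 20 mm core with six equal straight teeth 4.5 mm wide, out to 34 mm diameter, from 1 to 36 mm above the flange; then a plain 20 mm nose to 46 mm, its last 6 mm tapered to 12 mm.
- key: Splined hand key, 121 mm tall, about 0.3 kg, standing on its socket mouth; origin at the mouth's centre, z up its axis. Steel socket 52 mm wide, 56 mm high, 48 mm deep, with six inner teeth 4.5 mm wide (one on its +x side), bore 23 mm between them, from 4 to 40 mm above the mouth. Then a 36 mm neck to 62 mm, and a black square handle to the top.
- key_grip (a point): On the key's axis, 100 mm from the mouth, a good height to grip the handle: 30 x 30 mm, sides along the key's x and y, from 62 to 121 mm. Teeth resting on teeth, the key stands about 32 mm short of home; it drops in within about 7 degrees of a right angle, which repeats every 60 degrees. Wall cabinets hang 0.45 m above the worktop over its back (x beyond 0.55 m).
- tape_measure: Yellow pocket tape measure, 82 x 36 x 66 mm, left of the unit; bystander. Origin at its underside.
- elbow_capped: Zinc pipe elbow with a blue end cap, 55 x 92 x 76 mm, right at the back; bystander. Origin at its underside.
- ring_nut: Steel coupling ring, 60 mm across, 21 mm high, at the right; bystander. Origin at its underside.
Not all that is in view belongs to the job. What is shaped like the key but red is not meant.

How it is judged:
By the outcome, as a careful person would: the job done as asked, in the order asked, and still so for the second after the job is handed in, with the robot touching nothing.
It also fails if it takes over 72 s, if anything falls off the work surface, if the arm or the gripper's body presses on something with over 40 N, if the wrist force passes 120 N, or if a joint passes its speed limit or range.

## Working session

There is one attempt and no reset: what is moved stays moved. The work goes in short steps, Python scripts to look and compute and a tool call to move; the robot and the scene stay as the last step left them, time stands still between calls to the robot, and variables do not carry over. Pictures are saved under pics/ and viewed, at most 10 in all, crops included, and the job is handed in when it is done.

Besides the shell and the picture viewer there is one more tool, called after "Emit:" by a JSON object that holds its "op" and its "data", one argument or row to a line. step_arm: Moves the arm, as the interface text tells. Its arguments: {"type":"object","properties":{"series":{"type":"array"},"force":{"type":"number"}},"required":["series"]}

```bash
mkdir -p pics
cat > h.py <<'E'
import numpy as np, cv2
from plant import r
from scipy.spatial.transform import Rotation as R
def snap(n):
    c=r.get_calibration(n); im,d=r.snapshot(n)
    return im,d,c
def pts(px,d,c):
    "pixels Nx2 + depth -> world"
    px=np.asarray(px,float).reshape(-1,1,2)
    n=cv2.undistortPoints(px,np.array(c['intrinsics']),np.array(c['dist_coeffs'])).reshape(-1,2)
    z=np.array(d).reshape(-1)
    P=np.c_[n[:,0]*z,-n[:,1]*z,-z]; T=np.array(c['pose'])
    return P@T[:3,:3].T+T[:3,3]
def ray(px,c):
    T=np.array(c['pose']); return T[:3,3],pts(px,np.ones(len(np.reshape(px,(-1,2)))),c)-T[:3,3]
def onz(px,z,c):
    o,v=ray(px,c); return o+v*((z-o[2])/v[:,2])[:,None]
def cloud(d,c):
    v,u=np.mgrid[:d.shape[0],:d.shape[1]]
    return pts(np.c_[u.ravel(),v.ravel()],d.ravel(),c).reshape(d.shape+(3,))
E
python3 - <<'E'
from h import *
import pickle
o={}
for n in ("scene","top","wrist"):
    o[n]=snap(n); print(n,np.round(o[n][2]['pose'],3).tolist(),np.round(o[n][2]['intrinsics'],1).tolist(),o[n][2]['dist_coeffs'])
    cv2.imwrite(f"pics/{n}.png",o[n][0])
pickle.dump(o,open('o.pkl','wb'))
s=r.get_state();print(s)
E
```

```text
scene [[-0.744, 0.348, -0.571, -0.432], [-0.669, -0.384, 0.637, 1.022], [0.002, 0.855, 0.519, 1.021], [0.0, 0.0, 0.0, 1.0]] [[441.1, 0.0, 248.6], [0.0, 441.1, 183.6], [0.0, 0.0, 1.0]] [-0.10150949  0.          0.          0.          0.        ]
top [[0.001, 0.994, -0.109, 0.38], [-1.0, 0.001, -0.001, -0.044], [-0.001, 0.109, 0.994, 1.414], [0.0, 0.0, 0.0, 1.0]] [[398.5, 0.0, 254.0], [0.0, 398.5, 191.4], [0.0, 0.0, 1.0]] [-0.07858571  0.          0.          0.          0.        ]
wrist [[0.32, -0.905, -0.281, 0.127], [0.947, 0.305, 0.097, 0.616], [-0.002, -0.297, 0.955, 0.385], [0.0, 0.0, 0.0, 1.0]] [[286.0, 0.0, 255.6], [0.0, 286.0, 190.0], [0.0, 0.0, 1.0]] [-0.01653382  0.          0.          0.          0.        ]
{'clock': 0.15, 'q': array([-1.21017229,  0.6897807 , -0.19452735,  1.56603537,  0.15729365,
        0.90247741, -0.21510563]), 'qd': array([-7.23460530e-05, -2.36580477e-03,  2.00113397e-03, -2.34685635e-03,
        1.90641820e-03,  1.15286658e-03, -1.08178621e-03]), 'joint_torque': array([-1.71663833e-03, -5.27867961e+01, -1.26841575e+00, -1.53587168e+01,
       -5.24743495e-02,  3.89994588e-03,  1.10284216e-04]), 'tool_pos': array([0.2005362 , 0.59149026, 0.23811948]), 'eef_rot': array([ 1.62662403e-01,  9.86681565e-01, -6.53369367e-04, -6.35683190e-05]), 'contact_force': array([0.03682765, 0.06780668, 0.36021616]), 'moment': array([-0.04346819, -0.04572123,  0.00020538]), 'finger_force': 0.0, 'opening': 1.002563940527864}
```

View pics/top.png

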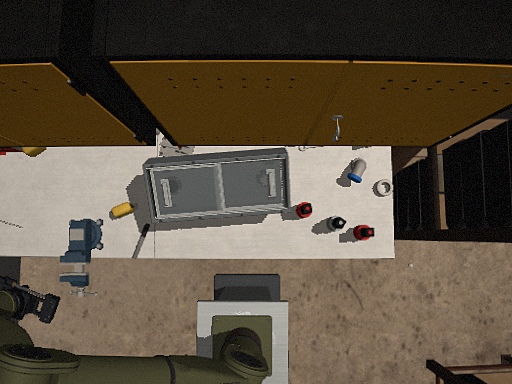

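View pics/scene.png

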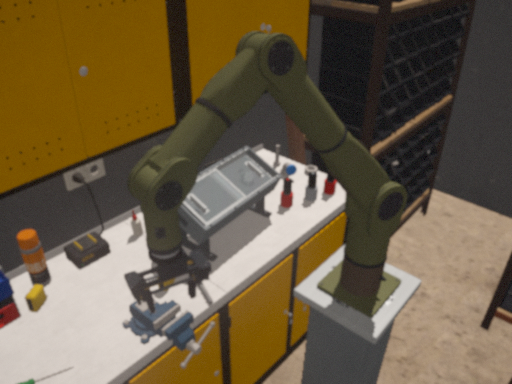

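The top view shows the case at about (217,187). There are three key-shaped things: a dark-handled one at (337,223) and red ones at (304,210) and (364,233). The ring is at (383,187), the elbow at (357,170) and the tape at (122,210). The dark-handled one fits the description, so I'll check it in a close crop along with the two bays.

Run:
```python
from h import *
import pickle
o=pickle.load(open('o.pkl','rb'))
im,d,c=o['top']
a=cv2.resize(im[140:245,135:395],None,fx=3,fy=3,interpolation=cv2.INTER_CUBIC)
s=o['scene'][0]
b=cv2.resize(s[140:240,170:360],None,fx=2.6,fy=2.6,interpolation=cv2.INTER_CUBIC)
w=np.zeros((600,800,3),np.uint8); w[:315,:780]=a; w[320:580,:494]=b[:260,:494]
cv2.imwrite('pics/crop.png',np.clip(w*1.5,0,255).astype(np.uint8))
W=cloud(d,c)
# case rim plane
reg=W[140:225,140:295].reshape(-1,3); reg=reg[(reg[:,2]>.1)&(reg[:,2]<.4)]
print(len(reg),np.percentile(reg,[1,50,99],axis=0).round(3))
# fit plane of skins/floor: iterative svd at upper part
P=reg
for k in range(1):
    best=0;rng=np.random.default_rng(0)
    for i in range(500):
        q=P[rng.choice(len(P),3,False)];n=np.cross(q[1]-q[0],q[2]-q[0]);n/=np.linalg.norm(n)+1e-9;n*=np.sign(n[2])
        if abs(n[2]-.906)>.03: continue
        m=abs((P-q[0])@n)<.003
        if m.sum()>best:best=m.sum();B=m;
    Q=P[B];m0=Q.mean(0);n=np.linalg.svd(Q-m0,full_matrices=False)[2][2];n*=np.sign(n[2]);print(best,n,m0)
h,e=np.histogram((P-m0)@n,bins=np.arange(-.12,.06,.005));print([(round(float(x),3),int(y)) for x,y in zip(e,h) if y>20])
for u0,u1,v0,v1 in ((325,350,210,235),(292,315,198,220),(352,378,222,245)):
    q=W[v0:v1,u0:u1].reshape(-1,3);q=q[q[:,2]>.1];print(len(q),q.mean(0).round(4),q.max(0).round(3),q.min(0).round(3))
```

```text
9320 [[ 0.429 -0.145  0.153]
 [ 0.534  0.069  0.199]
 [ 0.642  0.283  0.248]]
3671 [-0.42087389 -0.03411238  0.90647753] [0.51885814 0.13808211 0.20683015]
[(-0.08, 41), (-0.075, 62), (-0.07, 58), (-0.065, 45), (-0.06, 58), (-0.055, 62), (-0.05, 56), (-0.045, 56), (-0.04, 81), (-0.035, 78), (-0.03, 93), (-0.025, 1222), (-0.02, 1645), (-0.015, 216), (-0.01, 290), (-0.005, 2300), (0.0, 2542), (0.005, 316), (0.01, 76)]
102 [ 0.4185 -0.3072  0.1821] [ 0.439 -0.044  1.414] [ 0.38  -0.34   0.101]
94 [ 0.4665 -0.2107  0.1325] [ 0.484 -0.044  1.414] [ 0.38  -0.229  0.1  ]
98 [ 0.3891 -0.4023  0.1719] [ 0.403 -0.044  1.414] [ 0.376 -0.434  0.101]
```

View pics/crop.png

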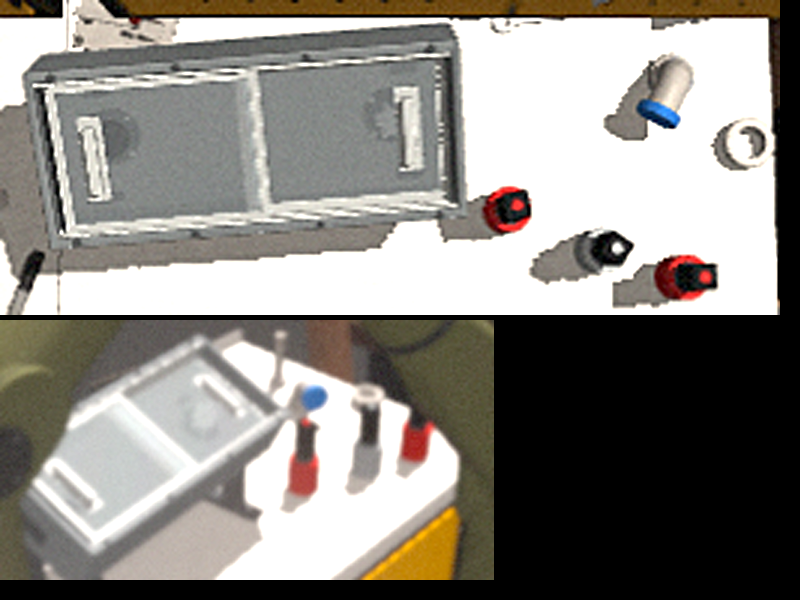

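The crop confirms the choice: the thing at top-view (337,223) has a steel socket and black handle, and both others are red. The right bay, near crop (385,115), shows a jagged outline, while the left one at (120,135) is a smooth disc. I'll move the wrist camera above the face to confirm and measure.

```bash
cat >> h.py <<'E'
def Rt(psi,tilt=25.,spin=0.):
    "tool rot: z into face, y along case y, x down-slope; spin about tool z (deg)"
    cz=R.from_euler('z',psi,degrees=True)
    F=cz*R.from_euler('y',-tilt,degrees=True)   # face axes u,y,n
    return F*R.from_euler('x',180,degrees=True)*R.from_euler('z',180+spin,degrees=True)
def togo(p,Rg):
    s=r.get_state(); rv=(Rg*R.from_quat(s['eef_rot']).inv()).as_rotvec()
    print('pos',s['tool_pos'].round(4),'togo mm',((np.array(p)-s['tool_pos'])*1e3).round(1),'rv',rv.round(4),'deg',np.degrees(np.linalg.norm(rv)).round(1),'F',s['contact_force'].round(1),'op',round(s['opening'],3),'t',round(s['clock'],2))
E
python3 - <<'E'
from h import *
G=Rt(6); print(G.as_matrix().round(3))
togo((.475,-.045,.36),G)
E
```

```text
[[-0.901 -0.105  0.42 ]
 [-0.095  0.995  0.044]
 [-0.423 -0.    -0.906]]
pos [0.2005 0.5915 0.2381] togo mm [ 274.5 -636.5  121.9] rv [-0.0474 -0.437   0.4249] deg 35.0 F [0.  0.1 0.4] op 1.003 t 0.15
```

Emit:
{"op": "step_arm", "data": {
  "series": [
    [30,-30,30,-0.005,-0.044,0.042,0],
    [30,-30,30,-0.005,-0.044,0.042,0],
    [30,-30,30,-0.005,-0.044,0.042,0],
    [30,-30,30,-0.005,-0.044,0.042,0],
    [13,-43,0,-0.005,-0.044,0.042,0],
    [13,-43,0,-0.005,-0.044,0.042,0.5],
    [13,-43,0,-0.005,-0.044,0.042,0.5],
    [13,-43,0,-0.005,-0.044,0.042,0.6],
    [13,-43,0,-0.005,-0.044,0.042,0.6],
    [13,-43,0,-0.005,-0.044,0.042,0.6],
    [13,-43,0,0,0,0,0.6],
    [13,-43,0,0,0,0,0.6],
    [13,-43,0,0,0,0,0.6],
    [13,-43,0,0,0,0,0.6],
    [13,-43,0,0,0,0,0.6],
    [13,-43,0,0,0,0,0.6],
    [0,0,0,0,0,0,0.6],
    [0,0,0,0,0,0,0.6]
  ]
}}

```text
clock: 1.95
tool_pos: [0.4644, -0.0148, 0.3534]
eef_rot: [-0.047, 0.975, 0.011, 0.215]
contact_force: [0.3, 0.0, -0.4]
opening: 0.402
finger_force: 0.0
```

Run:
```python
from h import *
import pickle
togo((.475,-.045,.36),Rt(6))
o=snap('wrist'); pickle.dump(o,open('w1.pkl','wb'))
cv2.imwrite('pics/w1.png',cv2.resize(o[0],(768,576),interpolation=cv2.INTER_CUBIC))
```

```text
pos [ 0.4644 -0.0148  0.3534] togo mm [ 10.6 -30.2   6.6] rv [-0.0004 -0.0017  0.0091] deg 0.5 F [ 0.3  0.  -0.4] op 0.402 t 1.95
```

View pics/w1.png

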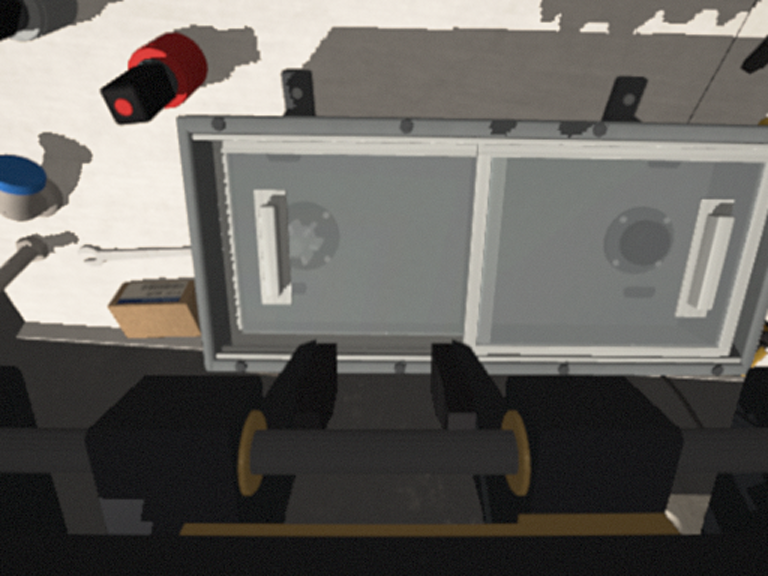

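The wrist picture looks from the upslope side, so image left is the case's right. The toothed spindle is under the right (inner) door at (305,240), with that door's rib at (272,247). The smooth cap is at (645,243) under the left door. Next I'll measure the case frame, the rib and the spindle.

Run:
```python
from h import *
import pickle
im,d,c=pickle.load(open('w1.pkl','rb'));s=1.5
W=cloud(d,c)
def box(u0,u1,v0,v1): 
    q=W[int(v0/s):int(v1/s),int(u0/s):int(u1/s)].reshape(-1,3); return q
def plane(q):
    for k in range(4):
        m=np.median(q,0) if k==0 else q.mean(0); n=np.linalg.svd(q-q.mean(0),full_matrices=False)[2][2];n*=np.sign(n[2]); e=(q-q.mean(0))@n; q=q[abs(e-np.median(e))<max(.004,1*e.std())]
    return n,q.mean(0),e.std()
L=plane(box(510,600,180,340));print('left skin/floor',L)
Rr=plane(box(330,450,180,330));print('right',Rr)
# scan of depth above plane L along row v=245/s and col
n=L[0]
F=((W-L[1])@n)
print('row',[(u,round(float(F[int(265/s),int(u/s)])*1e3)) for u in range(180,480,9)])
print('col',[(v,round(float(F[int(v/s),int(410/s)])*1e3)) for v in range(100,390,8)])
print('rib',F[155:185,172:196:2].round(3)[::5]*1e3)
```

```text
left skin/floor (array([-0.41889411, -0.03060097,  0.90751931]), array([0.51830779, 0.11726715, 0.20687982]), np.float64(0.0007137407204362486))
right (array([-0.42132875, -0.03332052,  0.90629566]), array([ 0.53931406, -0.00333416,  0.19135204]), np.float64(0.0007167051091454599))
row [(180, -263), (189, -261), (198, 3), (207, -3), (216, -21), (225, -19), (234, -19), (243, -18), (252, -19), (261, -18), (270, -6), (279, -11), (288, -17), (297, -20), (306, -19), (315, -19), (324, -20), (333, -20), (342, -18), (351, -19), (360, -19), (369, -19), (378, -19), (387, -19), (396, -19), (405, -19), (414, -18), (423, -19), (432, -20), (441, -19), (450, -20), (459, -20), (468, -3), (477, 0)]
col [(100, -167), (108, -172), (116, -175), (124, 6), (132, 2), (140, 3), (148, -20), (156, -19), (164, -20), (172, -20), (180, -19), (188, -19), (196, -19), (204, -20), (212, -19), (220, -19), (228, -20), (236, -19), (244, -19), (252, -21), (260, -19), (268, -20), (276, -19), (284, -18), (292, -19), (300, -19), (308, -19), (316, -18), (324, -17), (332, -19), (340, -19), (348, -10), (356, 3), (364, 3), (372, 2), (380, -291), (388, -278)]
rib [[-18.  -7.  -5.  -5.  -5.  -7.  -7. -17. -20. -17. -20. -20.]
 [-18.  -5.  -5.  -6.  -5.  -3.  -7. -16. -18. -19. -20. -19.]
 [-19.  -6.  -5.  -5.  -6.  -5.  -6. -13. -18. -17. -18. -19.]
 [-19. -18.  -7.  -6.  -5.  -4.  -6. -12. -18. -17. -17. -19.]
 [-18. -18.  -5.  -5.  -6.  -5.  -6. -10. -18. -18. -17. -19.]
 [-19. -19.  -6.  -5.  -7.  -7.  -6. -10. -20. -18. -18. -18.]]
```

Run:
```python
from h import *
import pickle
im,d,c=pickle.load(open('w1.pkl','rb'))
W=cloud(d,c)
n=np.array([-.4205,-.032,.9068]);n/=np.linalg.norm(n)
o=np.array([.5183,.1173,.2069])
for psi in (4.4,5.3):
    F3=(R.from_euler('z',psi,degrees=True)*R.from_euler('y',-25,degrees=True)).as_matrix()
    L=(W-o)@F3
    h=L[...,2]
    m=(d>0)&(h>.0015)&(h<.008)&(abs(L[...,0])<.15)&(L[...,1]<.2)&(L[...,1]>-.4)
    m[245:]=0
    q=(L[m][:,:2]*1e3).astype(np.float32)
    print(psi,m.sum(),cv2.minAreaRect(q),np.percentile(q,[1,99],axis=0))
    rb=np.zeros_like(m);rb[125:205,165:200]=1; rb&=(h>-.0085)&(h<-.002)
    q=(L[rb]*1e3).astype(np.float32);print('rib',rb.sum(),cv2.minAreaRect(q[:,:2]),'h',np.median(q[:,2]))
    for a,b in ((q[:,0]<np.median(q[:,0])),)*1 and [(-1,0)]: pass
    vv=cv2.fitLine(q[:,:2],cv2.DIST_HUBER,0,.01,.01).ravel();print(vv)
# independent: rib corners in the top view, plane cast
t=pickle.load(open('o.pkl','rb'))['top'];im2,d2,c2=t
psi=5;F3=(R.from_euler('z',psi,degrees=True)*R.from_euler('y',-25,degrees=True)).as_matrix()
def cast(px,c,h):
    O,v=ray(px,c);n=F3[:,2];return O+v*(((o+n*h-O)@n)/(v@n))[:,None]
g=cv2.cvtColor(im2,cv2.COLOR_BGR2GRAY);m=(g[165:200,262:280]>120).astype(np.uint8)
v,u=np.nonzero(m);P=cast(np.c_[u+262.,v+165.],c2,-.005);print('top rib',len(P),P.mean(0))
G=cv2.cvtColor(im,cv2.COLOR_BGR2GRAY)
# wrist rib centre by same
m=rb;v,u=np.nonzero(m);P=cast(np.c_[u,v].astype(float),c,-.005);print('wrist rib cast',P.mean(0),'depth',W[rb].mean(0))
# top rim
W2=cloud(d2,c2);L=(W2-o)@F3;h=L[...,2];m=(d2>0)&(h>0)&(h<.009)&(abs(L[...,0])<.13)&(L[...,1]<.2)&(L[...,1]>-.4)
print('top rim',m.sum(),cv2.minAreaRect((L[m][:,:2]*1e3).astype(np.float32)))
```

```text
4.4 11295 ((-3.8901901245117188, -47.470916748046875), (186.16873168945312, 438.5479736328125), 0.41126927733421326) [[ -95.82490646 -265.47369873]
 [  88.00676392  166.79516113]]Traceback (most recent call last):
  File "<stdin>", line 16, in <module>
cv2.error: OpenCV(4.12.0) /io/opencv/modules/imgproc/src/convhull.cpp:143: error: (-215:Assertion failed) total >= 0 && (depth == CV_32F || depth == CV_32S) in function 'convexHull'
```

```bash
cat >> h.py <<'E'
PSI=4.7; F3=(R.from_euler('z',PSI,degrees=True)*R.from_euler('y',-25,degrees=True)).as_matrix()
E
python3 - <<'E'
from h import *
import pickle
im,d,c=pickle.load(open('w1.pkl','rb'));W=cloud(d,c)
im2,d2,c2=pickle.load(open('o.pkl','rb'))['top'];W2=cloud(d2,c2)
o=np.array([.5183,.1173,.2069]);A=np.ascontiguousarray
L=(W-o)@F3;h=L[...,2]
rb=np.zeros(d.shape,bool);rb[125:205,165:200]=1;rb&=(h>-.0085)&(h<-.002)
q=A(L[rb]*1e3,np.float32);print('rib',rb.sum(),cv2.minAreaRect(A(q[:,:2])),np.median(q,0),'world',np.median(W[rb],0))
print(cv2.fitLine(A(q[:,:2]),cv2.DIST_HUBER,0,.01,.01).ravel())
L2=(W2-o)@F3;h2=L2[...,2]
for (LL,m,nm) in ((L,(d>0)&(np.arange(384)[:,None]<245),'wrist'),(L2,d2>0,'top')):
    h_=LL[...,2];m=m&(h_>.001)&(h_<.009)&(abs(LL[...,0])<.12)&(LL[...,1]<.2)&(LL[...,1]>-.29)
    q=A(LL[m][:,:2]*1e3,np.float32);print(nm,m.sum(),cv2.minAreaRect(q),np.percentile(q,[1,99],axis=0).round(1).tolist())
    for lo,hi in ((-130,-80),(75,130)):   # edges: slope of long edge points
        e=q[(q[:,0]>lo)&(q[:,0]<hi)];print('  slope deg',np.degrees(np.arctan(np.polyfit(e[:,1],e[:,0],1)[0])).round(2))
g=cv2.cvtColor(im2,cv2.COLOR_BGR2GRAY);m=g[165:200,262:280]>130
v,u=np.nonzero(m);O,vv=ray(np.c_[u+262.,v+165.],c2);n=F3[:,2];P=O+vv*(((o-n*.005-O)@n)/(vv@n))[:,None]
print('top rib ray',len(P),P.mean(0),'local',((P.mean(0)-o)@F3*1e3).round(1))
E
```

```text
rib 670 ((-1.3045578002929688, -212.1823272705078), (12.354073524475098, 68.921875), 89.95160675048828) [  -2.6485405 -211.6056      -4.8960304] world [ 0.5353626  -0.0937671   0.20126787]
[ 9.9999553e-01 -2.9933199e-03 -2.5416636e+00 -2.1163339e+02]
wrist 13390 ((-4.2618408203125, -47.58030700683594), (186.26373291015625, 438.7546691894531), 0.17205727100372314) [[-96.1, -265.3], [87.0, 166.1]]
  slope deg 0.04
  slope deg -0.17
top 1490 ((-0.44640350341796875, -48.864410400390625), (436.7022399902344, 190.98866271972656), 89.81562042236328) [[-95.1, -265.7], [93.8, 167.7]]
  slope deg -0.04
  slope deg 0.06
top rib ray 135 [ 0.54290841 -0.0969857   0.20463207] local [   5.4 -215.6   -5. ]
```

```bash
cat >> h.py <<'E'
o=np.array([.5183,.1173,.2069]); C=o+F3@np.array([-.002,-.0485,0])   # face centre
def loc(u,y,h): return C+F3@np.array([u,y,h])/1e3     # mm, face axes about centre
E
python3 - <<'E'
from h import *
print(C, 'n',F3[:,2].round(3),'y',F3[:,1].round(3),'u',F3[:,0].round(3))
togo(loc(0,-163.5,50),Rt(PSI)); togo(loc(0,-163.5,-15),Rt(PSI))
E
```

```text
[0.5204675  0.06881456 0.20605476] n [-0.421 -0.035  0.906] y [-0.082  0.997  0.   ] u [0.903 0.074 0.423]
pos [ 0.4642 -0.0128  0.3534] togo mm [  48.6  -83.1 -102. ] rv [-0.0004 -0.0017 -0.0181] deg 1.0 F [ 0.1  0.7 -0.1] op 0.402 t 2.0
pos [ 0.4642 -0.0128  0.3534] togo mm [  75.9  -80.8 -160.9] rv [-0.0004 -0.0017 -0.0181] deg 1.0 F [ 0.1  0.7 -0.1] op 0.402 t 2.0
```

Emit:
{"op": "step_arm", "data": {
  "series": [
    [16,-28,-20,0,0,-0.018,0.73],
    [16,-28,-30,0,0,0,0.73],
    [16,-27,-30,0,0,0,0.73],
    [0,0,-22,0,0,0,0.73],
    [0,0,0,0,0,0,0.73],
    [0,0,0,0,0,0,0.73]
  ]
}}

```text
clock: 2.6
tool_pos: [0.5137, -0.0934, 0.253]
eef_rot: [-0.043, 0.975, 0.01, 0.216]
contact_force: [0.3, 0.4, 1.1]
opening: 0.27
finger_force: 0.0
```

Run:
```python
from h import *
togo(loc(0,-163.5,-15),Rt(PSI))
im,d,c=snap('wrist'); togo(loc(0,-163.5,-15),Rt(PSI))
cv2.imwrite('pics/w2.png',im)
```

```text
pos [ 0.5137 -0.0934  0.253 ] togo mm [ 26.5  -0.2 -60.5] rv [-0.0008 -0.0009 -0.0056] deg 0.3 F [0.3 0.4 1.1] op 0.27 t 2.6
pos [ 0.5141 -0.0937  0.2537] togo mm [ 26.1   0.1 -61.3] rv [-0.0003  0.0008 -0.0052] deg 0.3 F [0.4 0.6 0.2] op 0.268 t 2.65
```

View pics/w2.png

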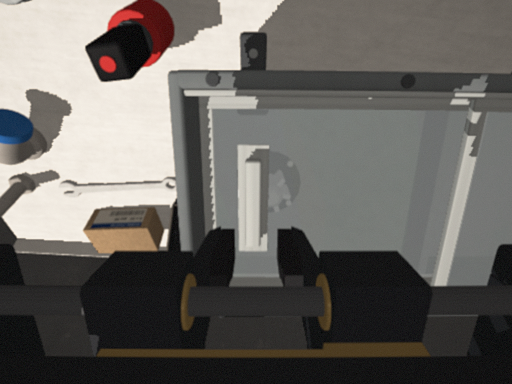

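The rib at (255,200) runs centrally between the two fingers at about (213,250) and (297,250). I'll descend along the normal and pinch.

Emit:
{"op": "step_arm", "data": {
  "series": [
    [8,0,-18,0,0,0,0.73],
    [8,0,-18,0,0,0,0.73],
    [6,0,-14,0,0,0,0.73],
    [4,0,-10,0,0,0,0.73],
    [0,0,0,0,0,0,0.73],
    [0,0,0,0,0,0,0.9],
    [0,0,0,0,0,0,0.9],
    [0,0,0,0,0,0,0.9]
  ],
  "force": 12
}}

```text
clock: 3.45
tool_pos: [0.5336, -0.0991, 0.2253]
eef_rot: [-0.041, 0.978, 0.011, 0.207]
contact_force: [-0.5, -0.2, -0.9]
opening: 0.099
finger_force: 0.0
```

Run:
```python
from h import *
togo(loc(0,-58,-15),Rt(PSI))
```

```text
pos [ 0.5336 -0.0991  0.2253] togo mm [ -2.1 110.6 -32.8] rv [-0.0022 -0.0199 -0.0028] deg 1.2 F [-0.5 -0.2 -0.9] op 0.099 t 3.45
```

Run:
```python
from h import *
s=r.get_state();print(s['q'].round(3),s['joint_torque'].round(2),s['contact_force'].round(1),s['moment'].round(2),s['opening'])
```

```text
[ 0.331  0.516 -0.257  2.206  0.931  0.043  0.864] [-9.000e-02 -3.847e+01 -1.390e+00 -9.740e+00  2.000e-02 -1.130e+00
  4.000e-02] [-0.5 -0.2 -0.9] [-0.03  0.41 -0.01] 0.09900600039740506
```

Joint 6 reached its lower limit of 0.04, because the wrist gets nearly straight at a 25° tilt this low. The pinch doesn't need that tilt, so I'll take the door with a near-vertical tool and sort out the wrist branch for the key afterwards.

Run:
```python
from h import *
togo(loc(0,-163.5,-12),Rt(PSI,0)); 
s=r.get_state()
print('local now',((s['tool_pos']-C)@F3*1e3).round(1))
# chain hypothesis check
def ch(q,sg): 
    M=R.identity()
    for a,ax,k in zip(q,'zyzyzyz',sg): M=M*R.from_euler(ax,a*k)
    return M
S=[([-1.21017229,0.6897807,-0.19452735,1.56603537,0.15729365,0.90247741,-0.21510563],[.16266,.98668,-.00065,-.00006]),(s['q'],s['eef_rot'])]
import itertools
for b in itertools.product((1,-1),repeat=7):
    X=[ch(q,b).inv()*R.from_quat(e) for q,e in S]
    er=(X[0].inv()*X[1]).magnitude()
    if er<.15: print(b,round(er,3),X[0].as_rotvec().round(3))
```

```text
pos [ 0.5336 -0.0991  0.2253] togo mm [  5.3   5.3 -30.1] rv [-0.0385  0.4149 -0.0019] deg 23.9 F [-0.5 -0.2 -0.9] op 0.099 t 3.45
local now [   7.6 -168.4   17.7]
(-1, 1, -1, 1, -1, 1, -1) 0.0 [-0.    -0.     1.571]
```

Emit:
{"op": "step_arm", "data": {
  "series": [
    [0,1,6,-0.008,0.083,0,0.73],
    [0,1,6,-0.008,0.083,0,0.73],
    [1,1,0,-0.008,0.083,0,0.73],
    [2,1,0,-0.008,0.083,0,0.73],
    [2,1,0,-0.008,0.083,0,0.73],
    [0,0,0,0,0,0,0.73],
    [0,0,0,0,0,0,0.73]
  ]
}}

```text
clock: 4.15
tool_pos: [0.5383, -0.0943, 0.2299]
eef_rot: [-0.043, 0.999, 0.0, 0.015]
contact_force: [-1.5, -0.2, -0.1]
opening: 0.268
finger_force: 0.0
```

Run:
```python
from h import *
from scipy.optimize import least_squares
togo(loc(0,-163.5,-12),Rt(PSI,0)); s=r.get_state();print(s['q'].round(3))
S=[([-1.21017229,0.6897807,-0.19452735,1.56603537,0.15729365,0.90247741,-0.21510563],[0.2005362,0.59149026,0.23811948]),([.331,.516,-.257,2.206,.931,.043,.864],[.5336,-.0991,.2253]),(s['q'],s['tool_pos'])]
def fk(q,k):
    M=R.identity();p=np.array([0,0,k[0]])
    for i,(a,ax) in enumerate(zip(q,'zyzyzyz')):
        M=M*R.from_euler(ax,a*(1 if ax=='y' else -1))
        p=p+{1:M.apply([0,0,k[1]]),3:M.apply([0,0,k[2]]),5:M.apply([0,0,k[3]])}.get(i,0)
    return p
f=least_squares(lambda k:np.concatenate([fk(q,k)-p for q,p in S]),[.3,.4,.4,.2]);print(f.x,(f.fun*1e3).round(1))
```

```text
pos [ 0.5383 -0.0943  0.2299] togo mm [  0.6   0.6 -34.8] rv [-0.0017  0.0291 -0.0035] deg 1.7 F [-1.5 -0.2 -0.1] op 0.268 t 4.15
[ 0.542  0.676 -0.76   1.824  0.608  0.857  1.147]
[0.16574982 0.6478145  0.27693273 0.26608302] [-31.    9.7 -10.6  -5.   24.4  11.3   4.7 -11.9  -0.7]
```

Emit:
{"op": "step_arm", "data": {
  "series": [
    [0,0,-12,0,0.015,0,0.73],
    [0,0,-12,0,0.014,0,0.73],
    [0,0,-7,0,0,0,0.73],
    [0,0,-4,0,0,0,0.73],
    [0,0,0,0,0,0,0.73],
    [0,0,0,0,0,0,0.73]
  ],
  "force": 12
}}

```text
clock: 4.75
tool_pos: [0.5387, -0.0944, 0.1953]
eef_rot: [-0.043, 0.999, 0.001, -0.0]
contact_force: [0.3, -0.3, 0.8]
opening: 0.266
finger_force: 0.0
```

Run:
```python
from h import *
togo(loc(0,-163.5,-12),Rt(PSI,0)); s=r.get_state();print(s['q'].round(3))
```

```text
pos [ 0.5387 -0.0944  0.1953] togo mm [ 0.3  0.7 -0.1] rv [-0.0013 -0.0004 -0.0035] deg 0.2 F [ 0.3 -0.3  0.8] op 0.266 t 4.75
[ 0.514  0.732 -0.726  1.832  0.644  0.83   1.117]
```

Emit:
{"op": "step_arm", "data": {
  "series": [
    [0,0,0,0,0,0,0.95],
    [0,0,0,0,0,0,0.95],
    [0,0,0,0,0,0,0.95],
    [-0.5,6,0,0,0,0,0.95],
    [-0.8,10,0,0,0,0,0.95],
    [-0.8,10,0,0,0,0,0.95],
    [-0.8,10,0,0,0,0,0.95],
    [-0.8,10,0,0,0,0,0.95],
    [-0.8,10,0,0,0,0,0.95],
    [-0.8,10,0,0,0,0,0.95],
    [-0.8,10,0,0,0,0,0.95],
    [-0.8,10,0,0,0,0,0.95],
    [-0.6,8,0,0,0,0,0.95],
    [-0.4,5,0,0,0,0,0.95],
    [0,0,0,0,0,0,0.95]
  ],
  "force": 15
}}

```text
clock: 6.25
tool_pos: [0.5308, 0.0069, 0.1956]
eef_rot: [-0.044, 0.999, 0.002, 0.0]
contact_force: [-0.1, 1.6, 5.3]
opening: 0.132
finger_force: 15.0
```

Run:
```python
from h import *
togo(loc(0,-58,-12),Rt(PSI,0)); s=r.get_state();print(s['q'].round(3),s['finger_force'])
```

```text
pos [0.5308 0.0069 0.1956] togo mm [-0.5  4.6 -0.4] rv [-0.0034  0.0002 -0.0055] deg 0.4 F [-0.1  1.6  5.3] op 0.132 t 6.25
[ 0.327  0.71  -0.714  1.88   0.637  0.794  0.926] 15.009541511535645
```

Emit:
{"op": "step_arm", "data": {
  "series": [
    [-0.2,3,0,0,0,0,0.95],
    [-0.2,3,0,0,0,0,0.95],
    [-0.1,2,0,0,0,0,0.95],
    [0,1,0,0,0,0,0.95],
    [0,0,0,0,0,0,0.95]
  ]
}}

```text
clock: 6.75
tool_pos: [0.5304, 0.0123, 0.1955]
eef_rot: [-0.042, 0.999, -0.0, -0.0]
contact_force: [1.2, -4.7, 7.9]
opening: 0.132
finger_force: 15.0
```

Emit:
{"op": "step_arm", "data": {
  "series": [
    [0,3,0,0,0,0,0.95],
    [0,0,0,0,0,0,0.95]
  ]
}}

```text
clock: 6.95
tool_pos: [0.5303, 0.0123, 0.1955]
eef_rot: [-0.041, 0.999, -0.003, -0.001]
contact_force: [-0.2, -10.2, 9.7]
opening: 0.132
finger_force: 15.0
```

The door is against its stop: it no longer moves and the force is rising. I'll release it, rise and look at the open bay.

Emit:
{"op": "step_arm", "data": {
  "series": [
    [0,-3,0,0,0,0,0.73],
    [0,0,0,0,0,0,0.73],
    [0,0,0,0,0,0,0.73],
    [0,0,25,0,0,0,0.73],
    [0,0,40,0,0,0,0.73],
    [-10,-30,40,0,0,0,0.5],
    [-15,-40,20,0,0,0,0.4],
    [-15,-30,0,0,0,0,0.4],
    [0,0,0,0,0,0,0.4],
    [0,0,0,0,0,0,0.4],
    [0,0,0,0,0,0,0.4]
  ]
}}

```text
clock: 8.05
tool_pos: [0.4907, -0.0843, 0.3193]
eef_rot: [-0.044, 0.999, 0.001, -0.0]
contact_force: [0.0, 0.4, -0.0]
opening: 0.598
finger_force: 0.0
```

Run:
```python
from h import *
import pickle
s=r.get_state();print(s['q'].round(3),s['tool_pos'].round(4))
o=snap('wrist'); pickle.dump(o,open('w3.pkl','wb'))
im,d,c=o;W=cloud(d,c);L=(W-C)@F3*1e3
m=(d>0)&(np.arange(384)[:,None]<230)&(L[...,2]>-10)&(L[...,2]<-2.5)&(abs(L[...,0])<40)&(abs(L[...,1])<110)
q=np.ascontiguousarray(L[m],np.float32);print('rib',m.sum(),cv2.minAreaRect(np.ascontiguousarray(q[:,:2])) if m.sum()>5 else 0)
# flange region
m=(d>0)&(abs(L[...,0])<60)&(L[...,1]<-100)&(L[...,1]>-205)
print(np.histogram(L[m][:,2],bins=np.arange(-90,10,4)))
v,u=np.nonzero(m&(L[...,2]<-25));print('px',u.min(),u.max(),v.min(),v.max())
u0,u1,v0,v1=max(u.min()-10,0),u.max()+10,max(v.min()-10,0),min(v.max()+10,383)
cr=im[v0:v1,u0:u1];f=min(780/cr.shape[1],580/cr.shape[0]);print(u0,v0,f)
cv2.imwrite('pics/w3.png',cv2.resize(cr,None,fx=f,fy=f,interpolation=cv2.INTER_CUBIC))
```

```text
[ 0.62   0.521 -0.854  1.808  0.452  1.021  1.247] [ 0.4907 -0.0843  0.3193]
rib 450 ((-20.690597534179688, 16.509254455566406), (39.78561019897461, 162.2787322998047), 1.6615148782730103)
(array([   0,    0,   12, 5895,  786,  906,    0,    0,    0,    0,    0,
          1,    0,   78,   80,   95,  132,    0,    0,    0,    0,    0,
          0,    0]), array([-90, -86, -82, -78, -74, -70, -66, -62, -58, -54, -50, -46, -42,
       -38, -34, -30, -26, -22, -18, -14, -10,  -6,  -2,   2,   6]))
px 211 295 181 277
201 171 5.0
```

View pics/w3.png

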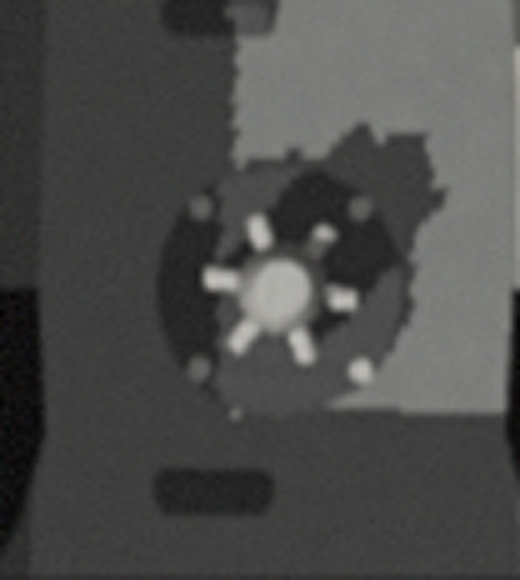

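The open bay shows the spindle clearly: the bright nose is at crop (276,290), with six teeth around it at (258,232), (221,278), (241,337), (303,346), (343,299) and (324,235). Now I'll get the axis position and tooth phase, and improve the arm model.

```bash
cat >> h.py <<'E'
def castF(px,c,h):
    O,v=ray(np.asarray(px,float),c);n=F3[:,2];return (O+v*(((C+n*h/1e3-O)@n)/(v@n))[:,None]-C)@F3*1e3
E
python3 - <<'E'
from h import *
import pickle
im,d,c=pickle.load(open('w3.pkl','rb'));L=(cloud(d,c)-C)@F3*1e3
t=np.array([(258,232),(221,278),(241,337),(303,346),(343,299),(324,235)])/5+[201,171]-.4
P=castF(t,c,-34);print(P.round(1).tolist());cen=P.mean(0);a=np.degrees(np.arctan2(*(P-cen)[:,[1,0]].T));print('centre',cen.round(1),'rad',np.linalg.norm((P-cen)[:,:2],axis=1).round(1),'ang from u toward y',a.round(1),'mod60',(a%60).round(1))
nose=castF([[276/5+201-.4,290/5+171-.4]],c,-25);print('nose',nose)
fl=castF([[284/5+201-.4,289/5+171-.4]],c,-70);print('flange',fl)
roi=np.zeros(d.shape,bool);roi[171:290,201:305]=1
for lo,hi in ((-30,-22),(-40,-33),(-73,-67.5)):
    m=roi&(d>0)&(L[...,2]>lo)&(L[...,2]<hi)&(L[...,1]<-100)&(L[...,1]>-205); q=np.ascontiguousarray(L[m][:,:2],np.float32);print(lo,m.sum(),np.median(L[m][:,2]).round(1),cv2.minEnclosingCircle(q),q.mean(0))
# left rib top and right rib
m=(d>0)&(np.arange(384)[:,None]<230)&(L[...,2]>-10)&(L[...,2]<-3)&(abs(L[...,0])<30)&(L[...,1]<-35)&(L[...,1]>-90)
q=L[m];print('rightrib y',q[:,1].mean() if len(q) else 0,len(q))
E
```

```text
[[-11.6, -153.9, -34.0], [-1.4, -162.0, -34.0], [11.6, -157.5, -34.0], [13.5, -143.7, -34.0], [3.1, -134.9, -34.0], [-11.0, -139.1, -34.0]]
centre [   0.7 -148.5  -34. ] rad [13.4 13.7 14.1 13.7 13.9 15. ] ang from u toward y [-156.5  -98.7  -39.5   20.5   79.9  141.2] mod60 [23.5 21.3 20.5 20.5 19.9 21.2]
nose [[   1.21449382 -149.82241177  -25.        ]]
flange [[   0.89981161 -147.60588142  -70.        ]]
-30 227 -25.4 ((1.2206419706344604, -148.94212341308594), 9.573613166809082) [   0.7285933 -148.86667  ]
-40 136 -34.2 ((0.2618345618247986, -148.4580535888672), 16.968656539916992) [   0.4641168 -148.82649  ]
-73 1608 -69.9 ((-9.913193702697754, -158.66880798339844), 64.19734954833984) [   1.4347577 -149.83229  ]
rightrib y -58.61094193293192 378
```

```bash
cat > arm.py <<'E'
from h import *
S=[([-1.21017229,0.6897807,-0.19452735,1.56603537,0.15729365,0.90247741,-0.21510563],[0.2005362,0.59149026,0.23811948]),
([.331,.516,-.257,2.206,.931,.043,.864],[.5336,-.0991,.2253]),([.542,.676,-.76,1.824,.608,.857,1.147],[.5383,-.0943,.2299]),
([.514,.732,-.726,1.832,.644,.83,1.117],[.5387,-.0944,.1953]),([.327,.71,-.714,1.88,.637,.794,.926],[.5308,.0069,.1956]),
([.62,.521,-.854,1.808,.452,1.021,1.247],[.4907,-.0843,.3193])]
def Ms(q):
    M=R.identity();o=[M]
    for a,ax in zip(q,'zyzyzyz'):
        M=M*R.from_euler(ax,a*(1 if ax=='y' else -1));o.append(M)
    return o
T=[(0,2),(1,0),(2,0),(2,2),(3,0),(4,0),(4,2),(6,0),(6,2)]
def A(q,T): 
    m=Ms(q); return np.stack([m[i].as_matrix()[:,j] for i,j in T],1)
def fit(T):
    a=np.vstack([A(q,T) for q,_ in S]);b=np.concatenate([p for _,p in S]);k,*_=np.linalg.lstsq(a,b,rcond=None);return k,a@k-b
E
python3 - <<'E'
from arm import *
for T_ in ([(0,2),(2,2),(4,2),(6,2)],[(0,2),(2,2),(3,0),(4,0),(4,2),(6,2)],[(0,2),(1,0),(2,2),(4,2),(6,2)],[(0,2),(2,2),(4,2),(6,0),(6,2)],T):
    k,e=fit(T_);print(T_,k.round(4),'rms mm',(np.sqrt((e**2).mean())*1e3).round(2))
E
```

```text
[(0, 2), (2, 2), (4, 2), (6, 2)] [0.1972 0.6302 0.2864 0.277 ] rms mm 11.91
[(0, 2), (2, 2), (3, 0), (4, 0), (4, 2), (6, 2)] [ 0.1885  0.6061 -0.0138 -0.0289  0.2919  0.27  ] rms mm 11.5
[(0, 2), (1, 0), (2, 2), (4, 2), (6, 2)] [0.2558 0.0666 0.5242 0.285  0.2516] rms mm 10.77
[(0, 2), (2, 2), (4, 2), (6, 0), (6, 2)] [0.2546 0.6288 0.3304 0.0354 0.3019] rms mm 9.6
[(0, 2), (1, 0), (2, 0), (2, 2), (3, 0), (4, 0), (4, 2), (6, 0), (6, 2)] [ 0.3296 -0.0046  0.0559  0.5848 -0.0185  0.0144  0.3469  0.0314  0.2974] rms mm 8.89
```

Run:
```python
from arm import *
import itertools
B=[(0,2),(2,2),(4,2),(6,2)]
ex=[(i,j) for i in range(1,8) for j in range(2)]+[(0,0),(0,1),(7,2),(1,2)][:2]
res=[]
for n in (1,2,3):
    for c in itertools.combinations(ex,n):
        k,e=fit(B+list(c)); res.append((np.sqrt((e**2).mean())*1e3,n,c,k.round(3)))
for n in (1,2,3):
    for x in sorted([x for x in res if x[1]==n],key=lambda x:x[0])[:5]: print(x)
```

```text
(np.float64(2.798555808336258), 1, ((4, 1),), array([ 0.352,  0.558,  0.336,  0.327, -0.044]))
(np.float64(2.79855580833629), 1, ((3, 1),), array([ 0.352,  0.558,  0.336,  0.327, -0.044]))
(np.float64(3.9934791715422104), 1, ((1, 1),), array([ 0.312,  0.583,  0.345,  0.315, -0.041]))
(np.float64(3.993479171542214), 1, ((2, 1),), array([ 0.312,  0.583,  0.345,  0.315, -0.041]))
(np.float64(6.5334507575303045), 1, ((5, 1),), array([ 0.272,  0.552,  0.323,  0.266, -0.042]))
(np.float64(0.23133145899710814), 2, ((2, 1), (4, 1)), array([ 0.347,  0.563,  0.345,  0.326, -0.018, -0.027]))
(np.float64(0.23133145899711383), 2, ((2, 1), (3, 1)), array([ 0.347,  0.563,  0.345,  0.326, -0.018, -0.027]))
(np.float64(0.23133145899711433), 2, ((1, 1), (4, 1)), array([ 0.347,  0.563,  0.345,  0.326, -0.018, -0.027]))
(np.float64(0.23133145899712207), 2, ((1, 1), (3, 1)), array([ 0.347,  0.563,  0.345,  0.326, -0.018, -0.027]))
(np.float64(2.25306581143267), 2, ((4, 1), (7, 1)), array([ 0.368,  0.556,  0.343,  0.337, -0.047,  0.005]))
(np.float64(0.2098306673607242), 3, ((2, 1), (3, 0), (3, 1)), array([ 0.346,  0.563,  0.344,  0.325, -0.019,  0.001, -0.027]))
(np.float64(0.20983066736072742), 3, ((1, 1), (3, 0), (3, 1)), array([ 0.346,  0.563,  0.344,  0.325, -0.019,  0.001, -0.027]))
(np.float64(0.2098306673607285), 3, ((1, 1), (3, 0), (4, 1)), array([ 0.346,  0.563,  0.344,  0.325, -0.019,  0.001, -0.027]))
(np.float64(0.20983066736073439), 3, ((2, 1), (3, 0), (4, 1)), array([ 0.346,  0.563,  0.344,  0.325, -0.019,  0.001, -0.027]))
(np.float64(0.22368454735059212), 3, ((2, 1), (3, 1), (5, 1)), array([ 0.346,  0.563,  0.345,  0.325, -0.019, -0.027, -0.001]))
```

The arm model fits the recorded states to 0.23 mm. Next I'll check which wrist branches reach the key's home pose.

```bash
cat >> arm.py <<'E'
from scipy.optimize import least_squares
T=[(0,2),(2,2),(4,2),(6,2),(2,1),(4,1)]; K,_=fit(T)
lo=np.array([-3.01,-.46,-1.47,.13,-1,.04,-2.66]);hi=np.array([3.01,2.08,1.51,2.56,4.14,2.09,2.66])
TE=R.from_euler('z',90,degrees=True)
def fk(q): return A(q,T)@K, Ms(q)[-1]*TE
def ik(p,Rg,q0,w=.0):
    def f(q):
        x,M=fk(q); return np.r_[(x-p)*10,(Rg*M.inv()).as_rotvec()*2,w*(q-q0)]
    s=least_squares(f,np.clip(q0,lo+1e-3,hi-1e-3),bounds=(lo,hi));return s.x,np.linalg.norm(f(s.x)[:6])
E
cat > scan.py <<'E'
from arm import *
rng=np.random.default_rng(0)
for spin in (-9,21,51,-39):   # spin about n
  for h in (11,40,75):
    p=loc(.7,-148.6,h); Rg=R.from_rotvec(F3[:,2]*np.radians(spin))*Rt(PSI)
    sols=[]
    for i in range(60):
        q,e=ik(p,Rg,rng.uniform(lo,hi))
        if e<1e-3: sols.append(q)
    sols=np.array(sols)
    if len(sols): 
        m=np.minimum(sols-lo,hi-sols).min(1); i=np.argsort(-m)[:3]; print(spin,h,len(sols)); print(sols[i].round(2), m[i].round(2), 'q5<1.6:',(sols[:,4]<1.6).sum())
    else: print(spin,h,0)
E
timeout 300 python3 scan.py
```

```text
-9 11 34
[[ 0.8   0.74 -1.14  2.24  1.59  0.65  0.03]
 [ 0.78  0.72 -1.1   2.24  1.59  0.61  0.02]
 [ 0.75  0.7  -1.04  2.24  1.6   0.56  0.01]] [0.32 0.32 0.32] q5<1.6: 5
-9 40 25
[[ 0.79  0.63 -1.06  2.24  1.48  0.53  0.12]
 [ 0.79  0.63 -1.06  2.24  1.48  0.52  0.12]
 [ 0.78  0.62 -1.04  2.24  1.48  0.51  0.12]] [0.32 0.32 0.32] q5<1.6: 25
-9 75 37
[[ 0.85  0.55 -1.11  2.23  1.3   0.51  0.28]
 [ 0.84  0.54 -1.08  2.23  1.29  0.48  0.29]
 [ 0.72  0.47 -0.86  2.23  1.21  0.34  0.38]] [0.33 0.33 0.3 ] q5<1.6: 37
21 11 29
[[ 0.78  0.72 -1.1   2.24  1.59  0.61  0.54]
 [ 0.67  0.64 -0.88  2.24  1.63  0.44  0.5 ]
 [ 0.67  0.64 -0.88  2.24  1.63  0.44  0.5 ]] [0.32 0.32 0.32] q5<1.6: 6
21 40 28
[[ 0.76  0.61 -1.    2.24  1.48  0.48  0.64]
 [ 0.65  0.54 -0.8   2.24  1.47  0.34  0.64]
 [ 0.64  0.54 -0.78  2.24  1.47  0.33  0.64]] [0.32 0.3  0.29] q5<1.6: 28
21 75 33
[[ 0.87  0.57 -1.14  2.23  1.31  0.53  0.8 ]
 [ 0.87  0.57 -1.14  2.23  1.31  0.53  0.8 ]
 [ 0.86  0.56 -1.12  2.23  1.3   0.51  0.8 ]] [0.33 0.33 0.33] q5<1.6: 33
51 11 42
[[ 0.77  0.71 -1.07  2.24  1.6   0.59  1.06]
 [ 0.75  0
[... 274 characters left out ...]
.6: 26
51 75 41
[[ 0.87  0.57 -1.14  2.23  1.31  0.53  1.32]
 [ 0.84  0.54 -1.08  2.23  1.29  0.49  1.34]
 [ 0.83  0.53 -1.06  2.23  1.28  0.47  1.35]] [0.33 0.33 0.33] q5<1.6: 41
-39 11 28
[[ 0.79  0.73 -1.11  2.24  1.59  0.62 -0.5 ]
 [ 0.73  0.68 -1.    2.24  1.61  0.53 -0.52]
 [ 0.73  0.68 -0.99  2.24  1.61  0.52 -0.52]] [0.32 0.32 0.32] q5<1.6: 7
-39 40 29
[[ 0.81  0.65 -1.1   2.24  1.48  0.56 -0.4 ]
 [ 0.79  0.63 -1.07  2.24  1.48  0.53 -0.4 ]
 [ 0.78  0.62 -1.04  2.24  1.48  0.51 -0.4 ]] [0.32 0.32 0.32] q5<1.6: 29
-39 75 30
[[ 0.84  0.54 -1.08  2.23  1.29  0.48 -0.23]
 [ 0.81  0.52 -1.01  2.23  1.27  0.44 -0.21]
 [ 0.8   0.51 -1.    2.23  1.26  0.43 -0.21]] [0.33 0.33 0.33] q5<1.6: 30
```

Emit:
{"op": "step_arm", "data": {
  "series": [
    [-10,-30,0,0,0,0,0.4],
    [-12,-38,-5,0,0,0,0.4],
    [-12,-38,-10,0,0,0,0.4],
    [-12,-38,-10,0,0,0,0.4],
    [-12,-38,-10,0,0,0,0.4],
    [-12,-30,-10,0,0,0,0.4],
    [-10,-14,-5,0,0,0,0.4],
    [0,0,0,0,0,0,0.4],
    [0,0,0,0,0,0,0.4],
    [0,0,0,0,0,0,0.4]
  ]
}}

```text
clock: 9.1
tool_pos: [0.4122, -0.3099, 0.2701]
eef_rot: [-0.044, 0.999, 0.001, 0.001]
contact_force: [0.5, 0.5, -0.3]
opening: 0.596
finger_force: 0.0
```

Run:
```python
from h import *
import pickle
s=r.get_state();print(s['q'].round(3),s['tool_pos'].round(4))
o=snap('wrist'); pickle.dump(o,open('w4.pkl','wb'))
im,d,c=o;W=cloud(d,c)
roi=(d>0)&(abs(W[...,0]-.42)<.06)&(abs(W[...,1]+.31)<.06)&(np.arange(384)[:,None]<250)
print(np.histogram(W[roi][:,2],bins=np.arange(-.01,.15,.01)))
m=roi&(W[...,2]>.114)&(W[...,2]<.13)
if m.sum()>5:
    q=np.ascontiguousarray(W[m][:,:2]*1e3,np.float32);print(m.sum(),cv2.minAreaRect(q),np.median(W[m],0))
v,u=np.nonzero(roi&(W[...,2]>.02));u0,u1,v0,v1=max(u.min()-15,0),u.max()+15,max(v.min()-15,0),v.max()+15
cr=im[v0:v1,u0:u1];f=min(600/cr.shape[1],500/cr.shape[0]);print(u0,v0,f)
cv2.imwrite('pics/w4.png',np.clip(cv2.resize(cr,None,fx=f,fy=f,interpolation=cv2.INTER_CUBIC)*1.6,0,255))
im,d,c=pickle.load(open('o.pkl','rb'))['top'];W=cloud(d,c)
m=(d>0)&(W[...,2]>.105)&(W[...,2]<.135)&(abs(W[...,0]-.42)<.05)&(abs(W[...,1]+.31)<.05)
print('top',m.sum(),np.median(W[m],0)); v,u=np.nonzero(m);print('ray at .121',onz(np.c_[u,v].astype(float),.121,c).mean(0))
```

```text
[ 1.059  0.606 -0.824  1.834  0.541  0.942  1.654] [ 0.4122 -0.3099  0.2701]
(array([  80, 4753,   31,   35,   36,   55,  435,   77,   48,   48,   52,
         61,  109,  665,    0]), array([-0.01,  0.  ,  0.01,  0.02,  0.03,  0.04,  0.05,  0.06,  0.07,
        0.08,  0.09,  0.1 ,  0.11,  0.12,  0.13,  0.14]))
749 ((421.7087707519531, -322.55389404296875), (30.006027221679688, 30.259708404541016), 57.57270431518555) [ 0.41992181 -0.32238724  0.12231292]
152 132 2.898550724637681
top 92 [ 0.42044997 -0.32175913  0.11978346]
ray at .121 [ 0.42052523 -0.32114503  0.121     ][ WARN:0@0.440] global loadsave.cpp:1063 imwrite_ Unsupported depth image for selected encoder is fallbacked to CV_8U.
```

View pics/w4.png

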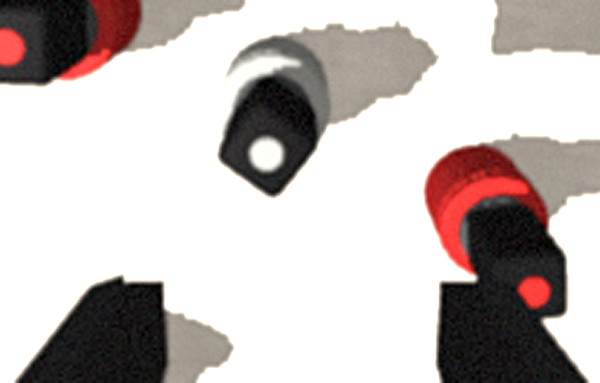

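The key is confirmed: steel socket, black handle with a white top mark, handle top at crop (266,155), measured 30×30 mm at z=0.122 by both cameras. The red lookalikes are at (10,45) and (510,265). Next I'll plan the grasp and simulate the joints through to seating.

```bash
cat >> arm.py <<'E'
def walk(q,p,Rg,n=40):
    x0,M0=fk(q);rv=(Rg*M0.inv()).as_rotvec();mn=9
    for i in range(1,n+1):
        P=x0+(p-x0)*i/n;G=R.from_rotvec(rv*i/n)*M0
        for _ in range(3):
            x,M=fk(q);e=np.r_[P-x,(G*M.inv()).as_rotvec()]
            J=np.stack([np.r_[(fk(q+1e-5*np.eye(7)[j])[0]-x),(fk(q+1e-5*np.eye(7)[j])[1]*M.inv()).as_rotvec()]/1e-5 for j in range(7)],1)
            q=q+np.linalg.pinv(J,rcond=1e-3)@e
        mn=min(mn,(np.minimum(q-lo,hi-q)).min())
    return q,mn
E
python3 - <<'E'
from arm import *
kp=np.array([.421,-.3224,.081])
down=Rt(0,0,0); 
def yaw(a): return R.from_euler('z',a-90,degrees=True)*Rt(0,0)   # tool y heading a deg
print(yaw(57.6).as_matrix().round(2)[:,1])
togo(kp,yaw(57.6))
q=r.get_state()['q']
q,m=walk(q,kp,yaw(57.6));print('grasp',q.round(2),m.round(2))
q,m=walk(q,kp+[0,0,.27],yaw(57.6));print('lift',q.round(2),m.round(2))
G=R.from_rotvec(F3[:,2]*np.radians(-39))*Rt(PSI)
print('tilt rv',(G*yaw(57.6).inv()).as_rotvec().round(3), 'p95',loc(.7,-148.6,95).round(4))
q,m=walk(q,loc(.7,-148.6,95),G);print('above',q.round(2),m.round(2))
q,m=walk(q,loc(.7,-148.6,43),G);print('43',q.round(2),m.round(2))
for sp in (-30,30):
    print(sp,[np.round(x,2) for x in walk(q,loc(.7,-148.6,43),R.from_rotvec(F3[:,2]*np.radians(sp))*G)])
q,m=walk(q,loc(.7,-148.6,11),G);print('home',q.round(2),m.round(2))
E
```

```text
[ 0.54  0.84 -0.  ]
pos [ 0.4121 -0.3101  0.2701] togo mm [   8.9  -12.3 -189.1] rv [-0.0011  0.0016 -0.6544] deg 37.5 F [-0.4 -0.4  0. ] op 0.604 t 9.15
grasp [ 0.8   0.84 -0.39  1.96  0.68  0.47  0.91] 0.43
lift [ 0.99  0.49 -0.67  1.67  0.34  1.09  1.22] 0.45
tilt rv [ 0.043 -0.434 -0.033] p95 [ 0.4933 -0.0825  0.2924]
above [ 0.45  0.35 -0.43  2.24  0.49  0.17  0.57] 0.13
43 [ 0.25  0.45 -0.18  2.26  0.55  0.01  0.52] -0.03
-30 [array([ 0.24,  0.45, -0.18,  2.26,  0.29,  0.01,  0.26]), np.float64(-0.03)]
30 [array([ 0.25,  0.45, -0.19,  2.26,  0.81,  0.01,  0.78]), np.float64(-0.03)]
home [ 0.16  0.52 -0.07  2.27  0.54 -0.09  0.53] -0.13
```

Emit:
{"op": "step_arm", "data": {
  "series": [
    [2,-3,-15,0,0,-0.13,0.4],
    [2,-3,-20,0,0,-0.13,0.4],
    [2,-3,-25,0,0,-0.13,0.4],
    [3,-3,-20,0,0,-0.13,0.4],
    [0,0,0,0,0,-0.13,0.4],
    [0,0,0,0,0,0,0.4],
    [0,0,0,0,0,0,0.4]
  ]
}}

```text
clock: 9.85
tool_pos: [0.4206, -0.3232, 0.1901]
eef_rot: [0.276, 0.961, 0.001, 0.001]
contact_force: [0.8, -0.3, -0.3]
opening: 0.603
finger_force: 0.0
```

Run:
```python
from arm import *
import pickle
kp=np.array([.421,-.3224,.081])
def yaw(a): return R.from_euler('z',a-90,degrees=True)*Rt(0,0)
togo(kp,yaw(57.6)); print(r.get_state()['q'].round(3))
im,d,c=snap('wrist');W=cloud(d,c)
m=(d>0)&(W[...,2]>.115)&(W[...,2]<.13)&(np.hypot(W[...,0]-.421,W[...,1]+.3224)<.03)
q=np.ascontiguousarray(W[m][:,:2]*1e3,np.float32);print(m.sum(),cv2.minAreaRect(q))
```

```text
pos [ 0.4206 -0.3232  0.1901] togo mm [   0.4    0.8 -109.1] rv [-0.0008  0.0016 -0.0057] deg 0.3 F [ 0.8 -0.3 -0.3] op 0.603 t 9.85
[ 0.906  0.681 -0.556  1.891  0.528  0.718  1.053]
1294 ((421.1541748046875, -322.0358581542969), (29.567440032958984, 29.067020416259766), 57.462642669677734)
```

Centre and angle are confirmed: (0.4212, −0.322) and 57.5°. I'll descend, grip and lift.

Emit:
{"op": "step_arm", "data": {
  "series": [
    [0,0,-25,0,0,0,0.4],
    [0,1,-30,0,0,0,0.4],
    [0,0,-25,0,0,0,0.4],
    [0,0,-18,0,0,0,0.4],
    [0,0,-8,0,0,0,0.4],
    [0,0,-3,0,0,0,0.4],
    [0,0,0,0,0,0,0.4],
    [0,0,0,0,0,0,0.8],
    [0,0,0,0,0,0,0.8],
    [0,0,0,0,0,0,0.8],
    [0,0,0,0,0,0,0.8]
  ],
  "force": 40
}}

```text
clock: 11.0
tool_pos: [0.4201, -0.3229, 0.081]
eef_rot: [0.278, 0.96, 0.001, 0.001]
contact_force: [0.1, 0.3, 2.4]
opening: 0.337
finger_force: 39.8
```

Run:
```python
from arm import *
s=r.get_state();print(s['q'].round(3),s['tool_pos'],s['opening']*88,s['finger_force'],s['contact_force'])
```

```text
[ 0.808  0.842 -0.399  1.967  0.69   0.469  0.906] [ 0.42005164 -0.32294304  0.08096771] 29.67060595525663 39.84452594158938 [0.06106683 0.34713237 2.38056738]
```

The simulated joints match the real ones, so the controller takes minimum-norm steps. I can therefore search for via poses that swing the elbow so joint 6 keeps its range at home.

```bash
cat > fast.py <<'E'
from arm import *
kh,L1,L2,L3,y1,y2=K
TEm=TE.as_matrix()
def fkj(q):
    M=np.eye(3);p=np.array([0,0,kh]);ax=[];og=[]
    for i in range(7):
        c,s=np.cos(q[i]),np.sin(q[i])
        if i%2==0: ax.append(-M[:,2]);og.append(p);M=M@np.array([[c,s,0],[-s,c,0],[0,0,1]])
        else:
            ax.append(M[:,1]);og.append(p);M=M@np.array([[c,0,s],[0,1,0],[-s,0,c]])
            p=p+(M@[0,y1,L1] if i==1 else M@[0,y2,L2] if i==3 else M@[0,0,L3])
    J=np.array([np.r_[np.cross(a,p-o_),a] for a,o_ in zip(ax,og)]).T
    return p,M@TEm,J
def walkf(q,p,G,n=14):
    x0,M0,_=fkj(q);rv=R.from_matrix(G@M0.T).as_rotvec();mn=9
    for i in range(1,n+1):
        P=x0+(p-x0)*i/n;g=R.from_rotvec(rv*i/n).as_matrix()@M0
        for _ in range(2):
            x,M,J=fkj(q);q=q+np.linalg.pinv(J,rcond=1e-3)@np.r_[P-x,R.from_matrix(g@M.T).as_rotvec()]
        mn=min(mn,np.minimum(q-lo,hi-q).min())
        if mn<.02: return q,mn
    return q,mn
def yaw(a): return (R.from_euler('z',a-90,degrees=True)*Rt(0,0)).as_matrix()
G0=(R.from_rotvec(F3[:,2]*np.radians(-39))*Rt(PSI)).as_matrix()
def spinG(s): return R.from_rotvec(F3[:,2]*np.radians(s)).as_matrix()@G0
def end(q):
    q,a=walkf(q,loc(.7,-148.6,95),G0); 
    if a<.05:return q,a
    q,b=walkf(q,loc(.7,-148.6,43),G0);a=min(a,b)
    if a<.05:return q,a
    for s in (32,-32):
        qq,b=walkf(q,loc(.7,-148.6,43),spinG(s));a=min(a,b)
        if a<.05:return q,a
        qq,b=walkf(qq,loc(.7,-148.6,11),spinG(s));a=min(a,b)
    return qq,a
E
cat > srch.py <<'E'
from fast import *
import time
t=time.time();rng=np.random.default_rng(1)
q0=np.array([.808,.842,-.399,1.967,.69,.469,.906])
q0,_=walkf(q0,np.array([.42,-.323,.32]),yaw(57.6));print(q0.round(2),fkj(q0)[0])
best=[]
while time.time()-t<240:
    p=np.array([rng.uniform(.38,.5),rng.uniform(-.32,-.05),rng.uniform(.33,.45)])
    rv=rng.uniform(-1,1,3)*[.8,.5,1.3]
    q,m=walkf(q0,p,R.from_rotvec(rv).as_matrix()@yaw(57.6))
    if m<.05: continue
    q,e=end(q);m=min(m,e)
    if m>.05: best.append((m,p.round(3),rv.round(2),q.round(2)))
best.sort(key=lambda b:-b[0]);print(len(best))
for b in best[:6]:print(b)
E
timeout 400 python3 srch.py
```

```text
[ 0.98  0.52 -0.67  1.73  0.37  1.02  1.19] [ 0.41999992 -0.32300001  0.31999996]
2
(np.float64(0.07761070217958999), array([ 0.42 , -0.054,  0.438]), array([-0.74, -0.43,  1.24]), array([ 0.48,  0.56, -0.56,  2.25,  1.77,  0.23, -1.25]))
(np.float64(0.06330822558891006), array([ 0.403, -0.104,  0.434]), array([-0.72, -0.49,  0.82]), array([ 0.47,  0.56, -0.55,  2.25,  1.78,  0.22, -1.26]))
```

```bash
cat > srch2.py <<'E'
from fast import *
import time
t=time.time();rng=np.random.default_rng(2)
q0=np.array([.808,.842,-.399,1.967,.69,.469,.906])
q0,_=walkf(q0,np.array([.42,-.323,.32]),yaw(57.6))
best=[]
while time.time()-t<400:
    p=np.array([rng.uniform(.38,.5),rng.uniform(-.25,.1),rng.uniform(.36,.45)])
    rv=np.array([rng.uniform(-1.2,-.5),rng.uniform(-.6,.3),rng.uniform(-.5,1.5)])
    q,m=walkf(q0,p,R.from_rotvec(rv).as_matrix()@yaw(57.6))
    if m<.08: continue
    p2=np.array([rng.uniform(.42,.5),rng.uniform(-.2,.05),rng.uniform(.33,.42)])
    rv2=rng.uniform(-1,1,3)*[.8,.3,.8]
    q,m2=walkf(q,p2,R.from_rotvec(rv2).as_matrix()@G0);m=min(m,m2)
    if m<.08: continue
    q,e=end(q);m=min(m,e)
    if m>.05: best.append((round(float(m),3),p.round(3),rv.round(2),p2.round(3),rv2.round(2),q.round(2)))
best.sort(key=lambda b:-b[0]);print(len(best))
for b in best[:6]:print(b)
E
timeout 500 python3 srch2.py
```

```text
1000
(0.306, array([ 0.42 , -0.199,  0.441]), array([-0.75,  0.  ,  1.03]), array([ 0.489, -0.07 ,  0.417]), array([-0.79, -0.16, -0.51]), array([ 0.64,  0.62, -0.82,  2.24,  1.65,  0.39, -1.12]))
(0.301, array([0.43 , 0.092, 0.45 ]), array([-0.53, -0.55,  1.02]), array([ 0.491, -0.171,  0.407]), array([-0.68,  0.03, -0.36]), array([ 0.64,  0.62, -0.83,  2.24,  1.64,  0.4 , -1.12]))
(0.29, array([ 0.418, -0.056,  0.433]), array([-0.69, -0.24,  1.03]), array([0.465, 0.017, 0.366]), array([-0.73, -0.04, -0.55]), array([ 0.64,  0.62, -0.83,  2.24,  1.64,  0.4 , -1.12]))
(0.289, array([ 0.395, -0.14 ,  0.426]), array([-0.52, -0.14,  0.86]), array([0.422, 0.018, 0.364]), array([-0.76, -0.01, -0.42]), array([ 0.66,  0.63, -0.87,  2.24,  1.64,  0.43, -1.11]))
(0.286, array([ 0.441, -0.127,  0.439]), array([-0.52, -0.39,  0.86]), array([ 0.497, -0.054,  0.358]), array([-0.64,  0.01,  0.07]), array([ 0.62,  0.61, -0.79,  2.24,  1.66,  0.38, -1.13]))
(0.285, array([ 0.405, -0.055,  0.404]), array([-0.55, -0.21,  1.43]), array([0.425, 0.007, 0.412]), array([-0.09, -0.13, -0.71]), array([ 0.65,  0.63, -0.84,  2.24,  1.64,  0.41, -1.12]))
```

A via with the tool rolled gives a joint margin of about 0.29 rad throughout. I'll lift first, then check.

Emit:
{"op": "step_arm", "data": {
  "series": [
    [0,0,10,0,0,0,0.8],
    [0,0,25,0,0,0,0.8],
    [0,0,40,0,0,0,0.8],
    [0,0,45,0,0,0,0.8],
    [0,0,45,0,0,0,0.8],
    [0,0,45,0,0,0,0.8],
    [0,0,29,0,0,0,0.8],
    [0,0,0,0,0,0,0.8],
    [2,20,12,-0.052,-0.039,0.086,0.8],
    [2,20,12,-0.052,-0.039,0.086,0.8],
    [2,20,12,-0.052,-0.039,0.086,0.8],
    [2,20,12,-0.052,-0.039,0.086,0.8],
    [2,20,12,-0.052,-0.039,0.086,0.8],
    [2,20,12,-0.052,-0.039,0.086,0.8],
    [2,20,12,-0.052,-0.039,0.086,0.8],
    [2,20,12,-0.052,-0.039,0.086,0.8],
    [2,20,12,-0.052,-0.039,0.086,0.8],
    [2,16,11,-0.052,-0.039,0.086,0.8],
    [0,0,0,0,0,0,0.8]
  ]
}}

```text
clock: 12.9
tool_pos: [0.4373, -0.125, 0.4373]
eef_rot: [-0.157, 0.938, -0.186, 0.246]
contact_force: [0.2, -0.5, -3.9]
opening: 0.337
finger_force: 39.8
```

Run:
```python
from fast import *
s=r.get_state();q=s['q'];print('q',q.round(3),s['opening']*88,s['finger_force'])
p2=np.array([.497,-.054,.358]);g2=R.from_rotvec([-.64,.01,.07]).as_matrix()@G0
togo(p2,R.from_matrix(g2))
q,m=walkf(q,p2,g2);print(q.round(2),m)
rv=R.from_matrix(G0@g2.T).as_rotvec();print('to above',((loc(.7,-148.6,95)-p2)*1e3).round(1),rv)
q,m=walkf(q,loc(.7,-148.6,95),G0);print('above',q.round(2),m); q,m=end(q);print(q.round(2),m)
```

```text
q [ 0.85   0.018 -0.879  2.209  0.73   0.462  1.29 ] 29.642170547340925 39.8250114241182
pos [ 0.4373 -0.125   0.4373] togo mm [ 59.7  71.  -79.3] rv [ 0.1211 -0.1968 -0.6377] deg 38.9 F [ 0.2 -0.5 -3.9] op 0.337 t 12.9
[ 0.22  0.39 -0.88  2.19  1.24  1.1  -0.27] 0.31646701619213946
to above [ -3.7 -28.5 -65.6] [ 0.64 -0.01 -0.07]
above [ 0.81  0.45 -0.97  2.22  1.1   0.39 -0.05] 0.3361822837479469
[ 0.63  0.62 -0.81  2.24  1.65  0.39 -1.13] 0.3000716955644446
```

Emit:
{"op": "step_arm", "data": {
  "series": [
    [8,10,-11,0.017,-0.028,-0.091,0.8],
    [9,10,-11,0.017,-0.028,-0.091,0.8],
    [8,10,-11,0.017,-0.028,-0.091,0.8],
    [9,10,-11,0.017,-0.028,-0.091,0.8],
    [8,10,-11,0.017,-0.028,-0.091,0.8],
    [9,10,-11,0.017,-0.028,-0.091,0.8],
    [9,11,-13,0.019,-0.028,-0.092,0.8],
    [0,-4,-9,0.091,-0.001,-0.01,0.8],
    [0,-4,-9,0.091,-0.001,-0.01,0.8],
    [-1,-4,-9,0.091,-0.001,-0.01,0.8],
    [-1,-4,-9,0.091,-0.001,-0.01,0.8],
    [-1,-4,-9,0.091,-0.002,-0.01,0.8],
    [0,-4,-10,0.091,-0.002,-0.01,0.8],
    [0,-4,-10,0.091,-0.002,-0.01,0.8],
    [0,0,0,0,0,0,0.8],
    [0,0,0,0,0,0,0.8]
  ]
}}

```text
clock: 14.5
tool_pos: [0.4844, -0.0953, 0.3018]
eef_rot: [0.244, 0.943, 0.088, 0.207]
contact_force: [0.9, 0.7, -2.7]
opening: 0.34
finger_force: 39.9
```

Run:
```python
from fast import *
import pickle
s=r.get_state();q=s['q'];print('q',q.round(3),s['finger_force'])
togo(loc(.7,-148.6,95),R.from_matrix(G0))
o=snap('wrist');pickle.dump(o,open('w5.pkl','wb'));cv2.imwrite('pics/w5.png',o[0])
print(end(q))
```

```text
q [ 0.903  0.438 -1.003  2.226  0.985  0.346  0.208] 39.871250785072334
pos [ 0.4844 -0.0953  0.3018] togo mm [ 8.9 12.8 -9.4] rv [ 0.0095  0.0183 -0.0906] deg 5.3 F [ 0.9  0.7 -2.7] op 0.34 t 14.5
(array([ 0.56332032,  0.58788526, -0.69307506,  2.24736388,  1.69174375,
        0.3123882 , -1.1715957 ]), np.float64(0.2109164568950553))
```

View pics/w5.png

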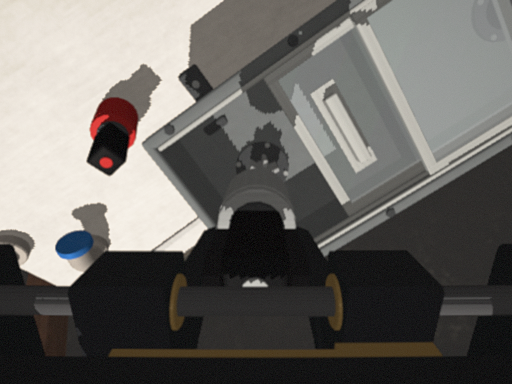

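The key is held upright over the spindle at (262,155), in line with it. I'll correct the last few millimetres and degrees, then go down to just above the nose.

Emit:
{"op": "step_arm", "data": {
  "series": [
    [5,7,-5,0.005,0.009,-0.045,0.8],
    [4,6,-4,0.005,0.009,-0.045,0.8],
    [0,0,0,0,0,0,0.8],
    [5,0,-11,0,0,0,0.8],
    [5,0,-11,0,0,0,0.8],
    [3,0,-7,0,0,0,0.8],
    [0,0,0,0,0,0,0.8],
    [0,0,0,0,0,0,0.8]
  ]
}}

```text
clock: 15.35
tool_pos: [0.5072, -0.0808, 0.2654]
eef_rot: [0.285, 0.933, 0.081, 0.202]
contact_force: [-0.5, 0.2, -3.4]
opening: 0.336
finger_force: 39.9
```

```bash
cat >> h.py <<'E'
def rep(h,spin=-39):
    s=r.get_state();M=R.from_quat(s['eef_rot']);print('local',((s['tool_pos']-C)@F3*1e3).round(1),'Fface',(s['contact_force']@F3).round(1),'Mn',round(float(s['moment']@F3[:,2]),2),'q',s['q'].round(2))
    ty=F3.T@M.as_matrix()[:,1];print('tool y angle from u',np.degrees(np.arctan2(ty[1],ty[0])).round(1))
    togo(loc(.7,-148.6,h),R.from_rotvec(F3[:,2]*np.radians(spin))*Rt(PSI))
E
python3 - <<'E'
from h import *
rep(60)
E
```

```text
local [   1.9 -148.    64.6] Fface [-1.8  0.2 -2.9] Mn -0.05 q [ 0.63  0.47 -0.73  2.24  1.26  0.27 -0.19]
tool y angle from u 51.3
pos [ 0.5072 -0.0808  0.2654] togo mm [ 0.8 -0.5 -4.7] rv [ 0.0004  0.0037 -0.005 ] deg 0.4 F [-0.5  0.2 -3.4] op 0.336 t 15.35
```

Emit:
{"op": "step_arm", "data": {
  "series": [
    [0.8,-0.5,-4.7,0,0,0,0.8],
    [1.3,0.1,-2.7,0,0,0,0.8],
    [1.3,0.1,-2.7,0,0,0,0.8],
    [1.3,0.1,-2.7,0,0,0,0.8],
    [1.3,0.1,-2.7,0,0,0,0.8],
    [1.2,0.1,-2.7,0,0,0,0.8],
    [0,0,0,0,0,0,0.8]
  ]
}}

```text
clock: 16.05
tool_pos: [0.5144, -0.0813, 0.2464]
eef_rot: [0.286, 0.933, 0.082, 0.202]
contact_force: [0.4, -1.1, -3.4]
opening: 0.338
finger_force: 39.9
```

Run:
```python
from h import *
rep(45)
```

```text
local [   0.4 -149.1   44.4] Fface [-1.2 -1.1 -3.2] Mn 0.01 q [ 0.57  0.5  -0.66  2.25  1.45  0.25 -0.38]
tool y angle from u 51.2
pos [ 0.5144 -0.0813  0.2464] togo mm [-0.1  0.5  0.7] rv [-0.0005  0.003  -0.0032] deg 0.3 F [ 0.4 -1.1 -3.4] op 0.338 t 16.05
```

Emit:
{"op": "step_arm", "data": {
  "series": [
    [0.6,0.4,-1.4,0,0,0,0.8],
    [0.6,0.1,-1.4,0,0,0,0.8],
    [0.6,0.1,-1.4,0,0,0,0.8],
    [0.6,0.1,-1.4,0,0,0,0.8],
    [0,0,0,0,0,0,0.8]
  ]
}}

```text
clock: 16.55
tool_pos: [0.5167, -0.0807, 0.241]
eef_rot: [0.286, 0.933, 0.082, 0.202]
contact_force: [-0.1, -0.8, -2.9]
opening: 0.34
finger_force: 39.9
```

Run:
```python
from h import *
rep(39)
```

```text
local [   0.3 -148.7   38.4] Fface [-1.4 -0.8 -2.6] Mn 0.01 q [ 0.56  0.51 -0.66  2.25  1.51  0.25 -0.44]
tool y angle from u 51.2
pos [ 0.5167 -0.0807  0.241 ] togo mm [0.1 0.1 0.7] rv [-0.0004  0.0031 -0.003 ] deg 0.2 F [-0.1 -0.8 -2.9] op 0.34 t 16.55
```

It's 4.6 mm below the tooth-on-tooth height with no force, so the teeth seem to be engaging. I'll continue gently.

Emit:
{"op": "step_arm", "data": {
  "series": [
    [0.8,0.1,-1.8,0,0,0,0.8],
    [0.8,0.1,-1.8,0,0,0,0.8],
    [0.8,0.1,-1.8,0,0,0,0.8],
    [0.8,0.1,-1.8,0,0,0,0.8],
    [0,0,0,0,0,0,0.8]
  ]
}}

```text
clock: 17.05
tool_pos: [0.5199, -0.0802, 0.2337]
eef_rot: [0.286, 0.933, 0.082, 0.202]
contact_force: [-0.6, 0.2, -3.5]
opening: 0.34
finger_force: 39.9
```

Run:
```python
from h import *
rep(30)
```

```text
local [ 1.000e-01 -1.485e+02  3.040e+01] Fface [-2.   0.3 -3. ] Mn 0.0 q [ 0.56  0.54 -0.67  2.25  1.58  0.27 -0.51]
tool y angle from u 51.1
pos [ 0.5199 -0.0802  0.2337] togo mm [ 0.7 -0.  -0.1] rv [-0.0006  0.0029 -0.003 ] deg 0.2 F [-0.6  0.2 -3.5] op 0.34 t 17.05
```

Emit:
{"op": "step_arm", "data": {
  "series": [
    [1.3,0.1,-2.4,0,0,0,0.8],
    [1,0.1,-2.2,0,0,0,0.8],
    [1,0.1,-2.2,0,0,0,0.8],
    [1,0.1,-2.2,0,0,0,0.8],
    [1,0.1,-2.2,0,0,0,0.8],
    [0.8,0.1,-1.8,0,0,0,0.8],
    [0,0,0,0,0,0,0.8]
  ]
}}

```text
clock: 17.75
tool_pos: [0.526, -0.0797, 0.2206]
eef_rot: [0.286, 0.933, 0.082, 0.202]
contact_force: [-0.8, 0.7, -3.4]
opening: 0.337
finger_force: 39.9
```

Run:
```python
from h import *
rep(11)
```

```text
local [ 1.000e-01 -1.484e+02  1.600e+01] Fface [-2.1  0.7 -2.7] Mn -0.07 q [ 0.57  0.58 -0.69  2.25  1.68  0.3  -0.6 ]
tool y angle from u 51.1
pos [ 0.526  -0.0797  0.2206] togo mm [ 2.6  0.1 -4.3] rv [-0.0006  0.0029 -0.0029] deg 0.2 F [-0.8  0.7 -3.4] op 0.337 t 17.75
```

Emit:
{"op": "step_arm", "data": {
  "series": [
    [0.8,0,-1.4,0,0,0,0.8],
    [0.8,0,-1.4,0,0,0,0.8],
    [0.6,0,-1.2,0,0,0,0.8],
    [0.4,0,-0.9,0,0,0,0.8],
    [0,0,0,0,0,0,0.8]
  ]
}}

```text
clock: 18.25
tool_pos: [0.5286, -0.0797, 0.2159]
eef_rot: [0.286, 0.933, 0.082, 0.202]
contact_force: [-0.1, 0.0, -2.1]
opening: 0.34
finger_force: 39.9
```

Run:
```python
from h import *
rep(11)
```

```text
local [   0.5 -148.7   10.7] Fface [-1.   0.  -1.8] Mn 0.03 q [ 0.57  0.59 -0.7   2.25  1.71  0.32 -0.63]
tool y angle from u 51.1
pos [ 0.5286 -0.0797  0.2159] togo mm [0.  0.1 0.4] rv [-0.0004  0.0032 -0.0029] deg 0.2 F [-0.1  0.  -2.1] op 0.34 t 18.25
```

Almost at the flange. I'll push on in half-millimetre steps until the flange gives a light reaction.

Emit:
{"op": "step_arm", "data": {
  "series": [
    [0.3,0,-0.6,0,0,0,0.8],
    [0.3,0,-0.6,0,0,0,0.8],
    [0.3,0,-0.6,0,0,0,0.8],
    [0,0,0,0,0,0,0.8]
  ]
}}

```text
clock: 18.65
tool_pos: [0.5293, -0.0796, 0.2148]
eef_rot: [0.286, 0.933, 0.081, 0.203]
contact_force: [-4.2, -0.8, 5.8]
opening: 0.335
finger_force: 39.9
```

Run:
```python
from h import *
rep(11)
```

```text
local [   0.7 -148.6    9.4] Fface [-1.4 -0.5  7. ] Mn -0.0 q [ 0.57  0.6  -0.71  2.25  1.72  0.32 -0.64]
tool y angle from u 51.2
pos [ 0.5293 -0.0796  0.2148] togo mm [-0.7 -0.   1.5] rv [ 0.0004  0.004  -0.0033] deg 0.3 F [-4.2 -0.8  5.8] op 0.335 t 18.65
```

Seated: the flange reacts with about 10 N at h=9.4 mm. Now I'll release and retreat along the axis.

Emit:
{"op": "step_arm", "data": {
  "series": [
    [0,0,0,0,0,0,0.6],
    [0,0,0,0,0,0,0.4],
    [0,0,0,0,0,0,0.4],
    [0,0,0,0,0,0,0.4],
    [-4,-0.4,9,0,0,0,0.4],
    [-8,-0.7,18,0,0,0,0.4],
    [-8,-0.7,18,0,0,0,0.4],
    [-8,-0.7,18,0,0,0,0.4],
    [-15,0,30,0,0,0,0.4],
    [-15,0,30,0,0,0,0.4],
    [-10,0,10,0,0,0,0.4],
    [0,0,0,0,0,0,0.4],
    [0,0,0,0,0,0,0.4]
  ]
}}

```text
clock: 19.95
tool_pos: [0.4615, -0.0828, 0.3469]
eef_rot: [0.287, 0.933, 0.081, 0.202]
contact_force: [-0.8, -0.5, 0.5]
opening: 0.603
finger_force: 0.0
```

Run:
```python
from h import *
rep(11)
im,d,c=snap('wrist');L=(cloud(d,c)-C)@F3*1e3
m=(d>0)&(np.hypot(L[...,0]-.7,L[...,1]+148.6)<28)&(L[...,2]>30)&(L[...,2]<90)&(np.arange(384)[:,None]<250)
print(np.histogram(L[m][:,2],bins=np.arange(30,92,4)));t=m&(L[...,2]>46)&(L[...,2]<60);q=np.ascontiguousarray(L[t][:,:2],np.float32)
print('handle top',np.median(L[t],0) if t.sum() else 0,cv2.minAreaRect(q) if t.sum()>4 else 0)
m=(d>0)&(np.arange(384)[:,None]<250)&(L[...,2]>-8)&(L[...,2]<-3)&(abs(L[...,0])<33)&(L[...,1]<-45)&(L[...,1]>-75);print('rib y',np.median(L[m][:,1]),m.sum())
cv2.imwrite('pics/w6.png',im)
```

```text
local [  -5.  -146.3  157.8] Fface [-0.5 -0.4  0.8] Mn -0.02 q [ 0.99  0.32 -1.11  2.2   0.69  0.43  0.36]
tool y angle from u 51.1
pos [ 0.4615 -0.0828  0.3469] togo mm [  67.1    3.2 -130.6] rv [ 0.0001  0.0033 -0.0018] deg 0.2 F [-0.8 -0.5  0.5] op 0.603 t 19.95
(array([ 28,  30,  31,  28, 172, 755,   1,   0,   0,   0,   0,   0,   0,
         0,   0]), array([30, 34, 38, 42, 46, 50, 54, 58, 62, 66, 70, 74, 78, 82, 86, 90]))
handle top [ 1.36474466e-01 -1.48010997e+02  5.10617595e+01] ((1.319242000579834, -149.03053283691406), (29.319488525390625, 29.844205856323242), 52.38642501831055)
rib y -58.12107417998351 712
```

View pics/w6.png

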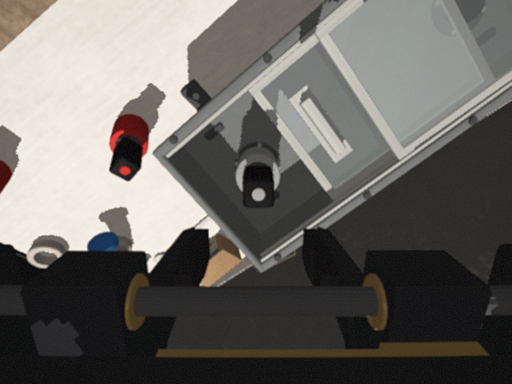

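The key stands home at (258,180): its handle top is 51 mm above the face plane, which is 121 − 70 as it should be. The door's rib is at −58 mm, so the door is fully open, and the gripper is clear.

```bash
python3 -c "
from plant import r
print(r.finish_job())"
```

```text
the job is handed in; nothing more can be done
None
```

The right-hand door is open to its stop and the splined key is home on the spindle flange and released, handed in at about 20 s; it slid in at the tooth angle measured from the camera, so I did not need to turn it to feel for the teeth.

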